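Release a vial from a shielded chute with the gate lever

ROBOT

A 7-joint arm with a two-finger parallel gripper is mounted at the origin on a cart in front of the work surface, level with it; the furniture and walls round the work are solid. World frame = base frame: x ahead of the robot, y to its left, z up, the work surface at z = 0. Lengths are in m, angles in rad, forces in N, time in s.
With the tool pointing down it reaches from about 0.35 to 0.9 m from the base axis. Payload 8.1 kg.
Tool frame: the origin (TCP) lies on the centre line of the jaws, within the pads' length; the fingertips stand 19 mm ahead of it and the grasp point (between the pads) is the TCP; z points along the fingers, y is the direction in which the jaws open and shut (so a half turn about z gives the same grasp; the last joint's range is limited). The gripper opens to 92 mm and grips with 3 to 60 N. Pads are 19 mm wide; open, the fingers measure 130 mm over their backs; the gripper's body (75 mm by 190 mm) begins 47 mm behind the grasp point.
Start: joints at [-1.395, 0.434, 0.025, 1.573, -0.012, 1.134, -0.075], TCP at [0.172, 0.601, 0.246] pointing down, gripper open.
Joint ranges: [-2.62, 2.62], [-0.44, 2.09], [-1.27, 1.32], [0.08, 2.57], [-1.32, 4.46], [0.12, 2], [-2.74, 2.74]. Speed limits (rad/s): [2.22, 2.22, 3.01, 3.01, 3.14, 3.14, 3.14].

INTERFACE

Orientations are given as a rotation vector (axis times angle).
In Python, from cell import monitor, imaging, workorder, outline_of gives the robot as it stands.
- The arm moves only by the tool move_arm, never from a script. Its argument "series" is a list of rows, each a list of 6 numbers: the shift along the world's x, y, z in cm, then the turn, a rotation vector about the world's x, y, z in degrees. A call has 1 to 8 rows; each row shifts and turns the commanded pose from where the row before left it; what a row does not reach is not made up. A row lasts 1/10 s, in which the tool goes at most 50 mm and 8.59 degrees, less where a joint would pass 70% of its speed; a pose out of reach is approached as far as the arm can. A call with a gripper value outside its range is refused whole. "grip" is the opening, from 0 (shut) to 1 (fully open), set as the call begins (left out, the last holds). The fingers move at their own pace and stop on an object; "force" is the grip in N (left out, the last holds). Time passes only in rows, so rows that do not move let the fingers close. It gives the time, the measured TCP pose, the force and the opening at its end, in the units of the state.
- monitor.observe(): the state, without advancing time (a new reading comes with each control period).
- imaging.get_image(name): name is "side" or "top"; returns a dict with "color" (384x512x3 uint8, red, green, blue), "fx", "fy", "cx", "cy" (pixels), "rvec" (rotation vector, rad) and "tvec" (3), from world to camera coordinates, as OpenCV has them. Camera axes: x right, y down, z forward; pixel columns grow to the right and rows downward; lengths in m; the calibration is good to about 2 mm. A picture is of the moment at which its call begins. There is no depth.
- workorder.sign_off(): hands the job in, once; it reports no verdict.
Trained networks look in the newest picture that a camera, given by its name, has taken for a name from the list of things; names that differ only in an ending like _2 or _b are one class to them, and where a whole thing is asked for, a point or a joint stands for the part that bears it (a point fixed in the world has none). Each returns a list of dicts, best first, with "p" (0 to 1); they miss things now and then, are a little off and sometimes report something else, mostly with a low value. They report only what shows in the picture. A call takes as long as a camera call.
- outline_of(camera, thing): "mask" (384x512 bool, what is visible of it) and "rect" ([left, top, width, height] in pixels, round what is visible of it).
The state is a dict: "clock": time; "joints": joint angles; "dq": joint speeds; "joint_efforts": joint torques, N m; "position": TCP position; "ee_rot": TCP orientation; "force": force on the tool from outside, world axes, zero at the start; "ft_torque": the same for the moment, N m; "width": opening from 0.0 (shut) to 1.0 (fully open).
Only numpy, scipy, OpenCV 4.12 (cv2) and the standard library are available. Lean on these libraries where they do the work, as an engineer would, in place of code of your own. Each camera call takes 0.05 s, during which the arm holds its last target. There are 200 camera calls.

TASK

Release the blue-capped vial that lies behind the gate of the shielded chute: press down the red pad on the long end of the lever, so that the heavy gate at its short end rises and the vial rolls out to the lower end of the chute. Then let the lever come back up slowly under your finger so that the gate closes again without slamming. Do not touch the vial or the gate, do not lift the lever or knock it out of its fork, and leave the small bottles standing around it alone.

Things in the scene. Friction and masses are not known exactly. Their poses are not given: they have to be found in the camera images.
- dispenser: the chute's grey base plate, 335 x 160 x 8 mm, fixed to the worktop; origin on the worktop near the plate's middle, z up. The chute slopes down 6 degrees along the plate's own -x (roughly towards the robot) on its -y side (centre line y = -30 mm, channel 52 mm wide); the lever runs parallel to it on the +y side (y = 45 mm). With the gate closed all but the raised red pad stays below 85 mm
- gate (a joint): heavy dark steel gate with a yellow top (about 2 kg, 98 x 64 x 18 mm, with a bar reaching out sideways over the lever's short end), hinged at the upper end of the chute (+x end of the base); 0 = closed, about 0.29 rad = as far as the lever can raise it. Its front skirt holds the vial back; from about 0.15 to 0.2 rad the vial passes under it, and rolls out in about 1 s. It falls shut by its weight
- gate_edge (a point): middle of the gate's free (lower-chute) edge, about 64 mm above the worktop when closed; rises about 30 mm with the lever fully down. Left to itself the gate slams; it closes gently while a finger rises on the pad at up to about 0.15 m/s
- pad_top (a point): centre of the top face of the red round press pad (34 mm across) on the lever's long end; about 106 mm above the worktop at rest, about 39 mm with the lever fully down, where the lever meets a rubber bumper. At rest the pad face leans 0.24 rad, about level half-way down, and leans 0.24 rad the other way at the bottom. Pressing takes some 4 to 7 N; the press needs about 55 to 67 mm of travel, on an arc about the pivot
- pivot (a point): middle of the lever's brass axle, 62 mm above the worktop, which rests loose in the open-topped fork. The lever is a steel bar 16 mm wide and 10 mm thick: long arm 140 mm from axle to pad centre, short arm 60 mm to the roller under the gate's side bar. Its long end is up at rest, held there by the gate's weight
- cradle (a point): fixed point of the fork where the axle belongs (pivot and cradle coincide); 62 mm above the worktop. Beware of the fixed photometer on the robot-right (world -y) side of the chute, around x 0.55, y -0.07 m, with a black tower at its right under 0.25 m tall: pass round or over it with the fingertips 0.3 m up
- lever: the lever as a whole (150 g); origin at its axle, x along the lever from pad to short end, z straight up while it is at rest; it turns about 0.48 rad about y from rest to fully down
- vial_mid (a point): centre of the blue-capped white vial (18 mm diameter, 46 mm long, 20 g) that lies across the chute behind and under the closed gate, out of sight from most views, and rolls on its side
- catch (a point): where the vial's centre comes to rest against the rubber stop at the low end of the chute, about 22 mm above the worktop
- vial: the same blue-capped vial; origin at the centre of its bottom face, z along its length (level as it lies)
- dropper: bystander: white dropper bottle with red tip, standing, 26 mm diameter, 62 mm tall; origin at the centre of its underside
- amber_vial: bystander: amber vial with black cap, standing, 28 mm diameter, 62 mm tall; origin at the centre of its underside
- red_vial: bystander: white vial with red cap, standing, 16 mm diameter, 40 mm tall; origin at the centre of its underside

How it is judged:
By the outcome, as a careful person would: the job done as asked, in the order asked, and still so for the second after the job is handed in, with the robot touching nothing.
It also fails if it takes over 43 s, if anything falls off the work surface, if the arm or the gripper's body presses on something with over 40 N, if the wrist force passes 120 N, or if a joint passes its speed limit or range.

## Working session

There is one attempt and no reset: what is moved stays moved. The work goes in short steps, Python scripts to look and compute and a tool call to move; the robot and the scene stay as the last step left them, time stands still between calls to the robot, and variables do not carry over. Pictures are saved under pics/ and viewed, about 8 in all and at most 12, crops included, and the job is handed in when it is done.

Besides the shell and the picture viewer there is one more tool, called after "Call:" in YAML: its name, and indented under it one key for each argument. move_arm: Moves the arm, as the interface text tells. Its arguments: {"type":"object","properties":{"series":{"type":"array"},"grip":{"type":"number"},"force":{"type":"number"}},"required":["series"]}

```bash
mkdir -p pics; cat > h.py <<'E'
import numpy as np, cv2
from cell import monitor, imaging, workorder, outline_of
def cam(im):
    K=np.array([[im['fx'],0,im['cx']],[0,im['fy'],im['cy']],[0,0,1.]]);R=cv2.Rodrigues(np.array(im['rvec'],float))[0]
    return K,R,np.array(im['tvec'],float)
def ray(im,uv):
    K,R,t=cam(im); d=R.T@np.linalg.inv(K)@np.array([uv[0],uv[1],1.]); return -R.T@t,d
def atz(im,uv,z):
    c,d=ray(im,uv); return c+d*(z-c[2])/d[2]
def proj(im,p):
    K,R,t=cam(im); q=K@(R@np.array(p,float)+t); return q[:2]/q[2]
def tri(i1,u1,i2,u2):
    c1,d1=ray(i1,u1);c2,d2=ray(i2,u2)
    s=np.linalg.lstsq(np.c_[d1,-d2],c2-c1,rcond=None)[0]
    a=c1+s[0]*d1;b=c2+s[1]*d2; return (a+b)/2,np.linalg.norm(a-b)
def cen(m):
    y,x=np.nonzero(m); return np.array([x.mean(),y.mean()])
E
python3 - <<'E'
from h import *
ims={}
for n in('top','side'):
    im=imaging.get_image(n);ims[n]=im
    cv2.imwrite(f'pics/{n}0.png',im['color'][:,:,::-1])
    for t in('pad_top','lever','gate','dispenser','dropper','amber_vial','red_vial','vial'):
        for o in outline_of(n,t)[:1]:
            print(n,t,round(o['p'],2),np.round(o['rect']),cen(o['mask']).round(1))
    hsv=cv2.cvtColor(im['color'],cv2.COLOR_RGB2HSV)
    m=((hsv[...,0]<8)|(hsv[...,0]>172))&(hsv[...,1]>150)&(hsv[...,2]>80)
    k,l,s,c=cv2.connectedComponentsWithStats(m.astype('uint8'))
    for i in range(1,k):
        if s[i,4]>25: print('red',n,s[i],c[i].round(1),atz(im,c[i],.106).round(4))
    print(-cam(im)[1].T@cam(im)[2])
print(monitor.observe())
E
```

```text
top pad_top 0.97 [249. 177.  49.  72.] [271.7 212.6]
top lever 0.73 [246. 174.  53.  75.] [272.9 213.9]
top gate 0.8 [244. 121.  44.  56.] [263.9 146.7]
top dispenser 0.6 [216. 116. 116. 147.] [272.2 190.1]
top dropper 0.62 [210. 208.  15.  14.] [216.7 212.1]
top amber_vial 0.61 [238. 257.  12.  18.] [245.  264.3]
top red_vial 0.46 [295. 145.   6.  12.] [298.  150.8]
red top [369 196  17   7  45] [376.  198.8] [ 0.4821 -0.0054  0.106 ]
red top [283 235  15  15 170] [290.1 241.9] [0.425  0.2068 0.106 ]
[0.38048613 0.30809357 0.94756113]
side pad_top 0.94 [198. 208.  89.  29.] [241.7 222.3]
side lever 0.88 [201. 211.  90.  27.] [242.3 221.9]
side gate 0.7 [280. 196.  77.  44.] [319.8 215.8]
side dispenser 0.95 [184. 198. 174. 115.] [273.3 250.4]
side dropper 0.75 [238. 193.   8.  24.] [241.5 204.6]
side amber_vial 0.54 [179. 211.  14.  30.] [185.5 224.7]
side red_vial 0.49 [330. 251.   6.  20.] [332.3 261.3]
red side [199 222  17  12 153] [206.9 226.9] [0.4261 0.2035 0.106 ]
red side [281 334  10  10  27] [286.7 337.6] [ 0.4775 -0.0628  0.106 ]
[ 0.33233926 -0.37171177  0.57583487]
{'clock': 0.9, 'joints': array([-1.39459036,  0.43449113,  0.02500188,  1.57319641, -0.0116079 ,
        1.13397937, -0.07514817]), 'dq': array([-2.12164334e-03,  1.53981752e-04, -7.18645400e-04, -5.77872869e-04,
       -9.79501418e-05,  1.40342509e-03, -1.12208802e-03]), 'joint_efforts': array([-1.69039126e-04, -6.67658830e+01,  9.84177254e-01, -3.14799535e+01,
       -6.05303608e-02,  3.29760939e-02,  1.57023067e-05]), 'position': array([0.17203442, 0.60087961, 0.24574876]), 'ee_rot': array([4.36743713e-01, 3.11107652e+00, 1.10645191e-04]), 'force': array([0.19940162, 0.26314815, 0.62342801]), 'ft_torque': array([ 0.00655222,  0.0062164 , -0.00280023]), 'width': 0.9989912528889104}
```

View pics/top0.png

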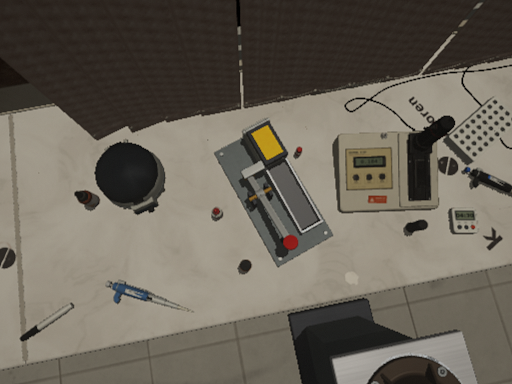

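View pics/side0.png

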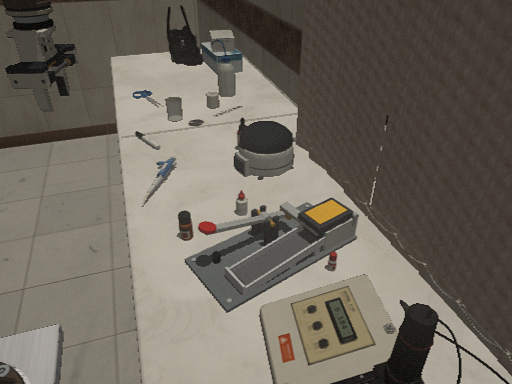

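```bash
python3 - <<'E'
from h import *
T=imaging.get_image('top');S=imaging.get_image('side')
p,e=tri(T,(290.1,241.9),S,(206.9,226.9));print('pad',p.round(4),e)
oT,oS=outline_of('top','dispenser')[0],outline_of('side','dispenser')[0]
hsv=lambda im:cv2.cvtColor(im['color'],cv2.COLOR_RGB2HSV)
def yel(im):
    h=hsv(im);m=(h[...,0]>18)&(h[...,0]<30)&(h[...,1]>180)&(h[...,2]>150)
    k,l,s,c=cv2.connectedComponentsWithStats(m.astype('uint8'));i=1+s[1:,4].argmax();return c[i],l==i
g=tri(T,yel(T)[0],S,yel(S)[0]);print('yellow',g)
y,x=np.nonzero(yel(T)[1]);r=cv2.minAreaRect(np.c_[x,y].astype('float32'));print('yel corners',np.array([atz(T,q,.08) for q in cv2.boxPoints(r)]).round(3).tolist())
y,x=np.nonzero(oT['mask']);r=cv2.minAreaRect(np.c_[x,y].astype('float32'));print('plate',[atz(T,q,.008).round(3).tolist() for q in cv2.boxPoints(r)])
for n,uv,z in(('drop',(216.7,212.1),.05),('amber',(245,266),.06),('cent',(128,175),.1)):print(n,atz(T,uv,z).round(3))
a=cv2.resize(T['color'][105:280,195:345],None,fx=3.4,fy=3.4,interpolation=cv2.INTER_CUBIC)
b=cv2.resize(S['color'][185:315,175:365],None,fx=3,fy=3,interpolation=cv2.INTER_CUBIC)
cv2.imwrite('pics/c1.png',a[:,:,::-1]);cv2.imwrite('pics/c2.png',b[:,:,::-1])
E
```

```text
pad [0.4259 0.2065 0.1034] 0.0015033840605724069
yellow (array([0.67264522, 0.20676451, 0.08035277]), np.float64(0.003260675004636063))
yel corners [[0.7, 0.24, 0.08], [0.717, 0.199, 0.08], [0.643, 0.175, 0.08], [0.627, 0.216, 0.08]]
plate [[0.711, 0.349, 0.008], [0.77, 0.183, 0.008], [0.425, 0.086, 0.008], [0.377, 0.242, 0.008]]
drop [0.531 0.358 0.05 ]
amber [0.394 0.315 0.06 ]
cent [0.648 0.542 0.1  ]
```

View pics/c1.png

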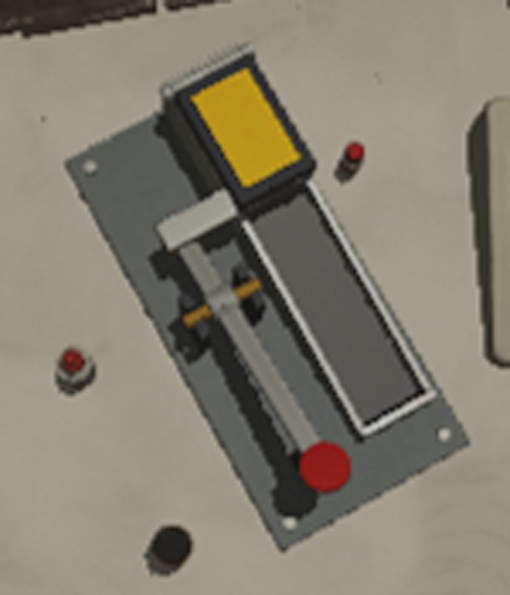

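Call:
move_arm:
  series:
    - [1.6, -2.5, 0, 0, 0, 2.1]
    - [1.6, -2.5, 0, 0, 0, 2.1]
    - [1.6, -2.5, 0, 0, 0, 2.1]
    - [1.6, -2.5, 0, 0, 0, 2.1]
    - [1.6, -2.5, 0, 0, 0, 2.1]
    - [1.6, -2.5, 0, 0, 0, 2.1]
    - [1.6, -2.5, 0, 0, 0, 2.1]
    - [1.6, -2.5, 0, 0, 0, 2.1]
  grip: 0
  force: 20

```text
clock: 1.9
position: [0.3006, 0.3999, 0.2459]
ee_rot: [-0.025, 3.141, 0.001]
force: [1.1, -0.5, 1.1]
width: 0.355
```

Call:
move_arm:
  series:
    - [1.6, -2.5, 0, 0, 0, 2.1]
    - [1.6, -2.5, 0, 0, 0, 2.1]
    - [1.6, -2.5, 0, 0, 0, 2.1]
    - [1.6, -2.5, 0, 0, 0, 2.1]
    - [1.6, -2.5, -1.5, 0, 0, 2.1]
    - [1.6, -2.5, -1.5, 0, 0, 2.1]
    - [1.6, -2.5, -1.5, 0, 0, 2.1]
    - [1.4, -2, -1.5, 0, 0, 2.1]

```text
clock: 2.7
position: [0.4269, 0.2043, 0.1855]
ee_rot: [-0.482, 3.104, 0.0]
force: [0.1, 0.7, 0.6]
width: 0.004
```

Call:
move_arm:
  series:
    - [0, 0, -1, 0, 0, 0]
    - [0, 0, -1, 0, 0, 0]
    - [0, 0, -0.5, 0, 0, 0]
    - [0, 0, 0, 0, 0, 0]
    - [0, 0, 0, 0, 0, 0]

```text
clock: 3.2
position: [0.4258, 0.2067, 0.161]
ee_rot: [-0.483, 3.104, 0.001]
force: [0.2, 0.2, -0.4]
width: 0.008
```

```bash
python3 - <<'E'
from h import *
T=imaging.get_image('top');S=imaging.get_image('side');s=monitor.observe()
p=s['position'];R=cv2.Rodrigues(s['ee_rot'])[0];tip=p+R[:,2]*.019
print(s['clock'],p,R.round(3).tolist(),s['width'],s['force'])
print('pivot',atz(T,(260.3,193.8),.066).round(4))
for im,n in((T,'t'),(S,'s')):
    im=dict(im);c=im['color'][:,:,::-1].copy()
    for q,col in((tip,(0,255,0)),((.426,.206,.106),(255,255,0)),((.553,.248,.062),(255,0,255))):
        u=proj(im,q);cv2.circle(c,tuple(int(v) for v in u.round()),1,col,-1)
    x,y=(200,110) if n=='t' else(160,130)
    a=cv2.resize(c[y:y+175,x:x+180],None,fx=2.2,fy=3 if 0 else 2.2,interpolation=cv2.INTER_CUBIC)
    globals()['c'+n]=a
cv2.imwrite('pics/a.png',np.hstack([ct,cs]))
E
```

```text
3.3 [0.42606903 0.20654174 0.1612289 ] [[-0.953, -0.304, 0.001], [-0.304, 0.953, 0.001], [-0.001, 0.0, -1.0]] 0.0063730182107975325 [-0.26725772  0.41778772 -0.03472859]
pivot [0.5519 0.2472 0.066 ]
```

View pics/a.png

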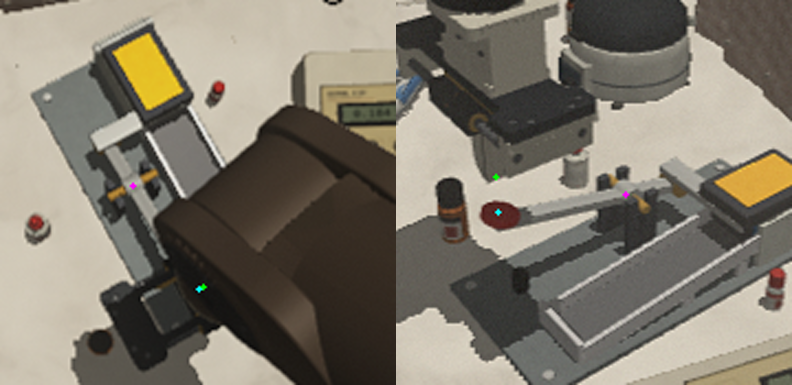

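Call:
move_arm:
  series:
    - [0, 0, -1, 0, 0, 0]
    - [0, 0, -1, 0, 0, 0]
    - [0, 0, -0.7, 0, 0, 0]
    - [0, 0, -0.4, 0, 0, 0]
    - [0, 0, -0.4, 0, 0, 0]
    - [0, 0, -0.2, 0, 0, 0]
    - [0, 0, 0, 0, 0, 0]

```text
clock: 4.0
position: [0.4257, 0.2057, 0.1236]
ee_rot: [0.481, -3.104, 0.0]
force: [-2.4, -0.4, 4.3]
width: 0.007
```

Call:
move_arm:
  series:
    - [-0.15, -0.05, -0.6, 0, 0, 0]
    - [-0.15, -0.05, -0.6, 0, 0, 0]
    - [-0.1, -0.05, -0.6, 0, 0, 0]
    - [-0.1, 0, -0.6, 0, 0, 0]
    - [-0.05, 0, -0.6, 0, 0, 0]
    - [0, 0, 0, 0, 0, 0]

```text
clock: 4.6
position: [0.4203, 0.2043, 0.0935]
ee_rot: [0.481, -3.104, 0.0]
force: [-2.1, -1.1, 4.0]
width: 0.007
```

Call:
move_arm:
  series:
    - [0, 0, -0.6, 0, 0, 0]
    - [0, 0, -0.6, 0, 0, 0]
    - [0, 0, -0.6, 0, 0, 0]
    - [0.05, 0, -0.6, 0, 0, 0]
    - [0.05, 0.05, -0.5, 0, 0, 0]
    - [0, 0, -0.1, 0, 0, 0]
    - [0, 0, 0, 0, 0, 0]
    - [0, 0, 0, 0, 0, 0]

```text
clock: 5.4
position: [0.4212, 0.2047, 0.064]
ee_rot: [0.481, -3.104, 0.0]
force: [-4.1, -0.6, 5.2]
width: 0.004
```

Call:
move_arm:
  series:
    - [0, 0, 0, 0, 0, 0]
    - [0, 0, 0, 0, 0, 0]
    - [0, 0, 0, 0, 0, 0]
    - [0, 0, 0, 0, 0, 0]
    - [0, 0, 0, 0, 0, 0]
    - [0, 0, 0, 0, 0, 0]
    - [0, 0, 0, 0, 0, 0]
    - [0, 0, 0, 0, 0, 0]

```text
clock: 6.2
position: [0.4212, 0.2047, 0.0639]
ee_rot: [0.481, -3.104, 0.0]
force: [-4.2, -1.3, 4.5]
width: 0.005
```

```bash
python3 - <<'E'
from h import *
T=imaging.get_image('top');S=imaging.get_image('side');s=monitor.observe()
print(s['clock'],s['position'],s['force'])
for n in('top','side'):
  for t in('vial','vial_mid'):
    for o in outline_of(n,t)[:1]:print(n,t,o['p'],o['rect'])
a=cv2.resize(T['color'][110:285,200:380],None,fx=2.2,fy=2.2,interpolation=cv2.INTER_CUBIC)
b=cv2.resize(S['color'][155:330,180:360],None,fx=2.2,fy=2.2,interpolation=cv2.INTER_CUBIC)
cv2.imwrite('pics/b.png',np.hstack([a,b])[:,:,::-1])
E
```

```text
6.3 [0.42119567 0.20470803 0.06387196] [-3.0662958  -1.93151614  4.51564736]
side vial 0.67 [201.0, 199.9, 93.8, 62.3]
side vial_mid 0.62 [233.7, 263.7, 19.2, 21.2]
```

View pics/b.png

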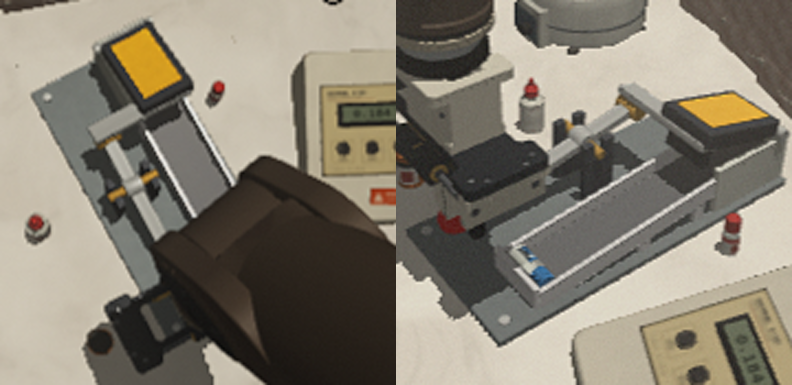

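Call:
move_arm:
  series:
    - [-0.05, 0, 0.3, 0, 0, 0]
    - [-0.05, -0.05, 0.4, 0, 0, 0]
    - [0, 0, 0.4, 0, 0, 0]
    - [0, 0, 0.4, 0, 0, 0]
    - [0, 0, 0.4, 0, 0, 0]
    - [0, 0, 0.4, 0, 0, 0]
    - [0, 0, 0.4, 0, 0, 0]
    - [0, 0, 0.4, 0, 0, 0]

```text
clock: 7.3
position: [0.4214, 0.2048, 0.0954]
ee_rot: [-0.481, 3.103, 0.001]
force: [0.7, 0.6, 2.8]
width: 0.0
```

Call:
move_arm:
  series:
    - [0.05, 0, 0.4, 0, 0, 0]
    - [0.05, 0, 0.4, 0, 0, 0]
    - [0.1, 0.05, 0.4, 0, 0, 0]
    - [0.1, 0, 0.4, 0, 0, 0]
    - [0.1, 0.05, 0.4, 0, 0, 0]
    - [0.1, 0.05, 0.4, 0, 0, 0]
    - [0, 0, 0.3, 0, 0, 0]
    - [0, 0, 0.2, 0, 0, 0]

```text
clock: 8.1
position: [0.4264, 0.2062, 0.1243]
ee_rot: [-0.481, 3.103, 0.001]
force: [4.5, 0.7, 2.7]
width: 0.009
```

Call:
move_arm:
  series:
    - [0, 0, 0.2, 0, 0, 0]
    - [0, 0, 0.2, 0, 0, 0]
    - [0, 0, 0.2, 0, 0, 0]
    - [0, 0, 0.2, 0, 0, 0]
    - [0, 0, 0.2, 0, 0, 0]

```text
clock: 8.6
position: [0.4249, 0.2055, 0.1335]
ee_rot: [0.481, -3.103, 0.001]
force: [0.3, -0.1, 0.1]
width: 0.005
```

Call:
move_arm:
  series:
    - [0, 0, 0.5, 0, 0, 0]
    - [0, 0, 1, 0, 0, 0]
    - [0, 0, 2, 0, 0, 0]
    - [0, 0, 3, 0, 0, 0]
    - [-1, 2, 3, 0, 0, 0]
    - [-2, 4, 0, 0, 0, 0]
    - [-2, 4, 0, 0, 0, 0]
    - [-2, 4, 0, 0, 0, 0]

```text
clock: 9.4
position: [0.3549, 0.3472, 0.2301]
ee_rot: [-0.479, 3.103, 0.002]
force: [1.8, 0.3, -0.2]
width: 0.006
```

Call:
move_arm:
  series:
    - [-2, 4, 0, 0, 0, 0]
    - [-2, 4, 0, 0, 0, 0]
    - [-1, 2, 0, 0, 0, 0]
    - [0, 0, 0, 0, 0, 0]
    - [0, 0, 0, 0, 0, 0]

```text
clock: 9.9
position: [0.3055, 0.4456, 0.2291]
ee_rot: [-0.482, 3.104, -0.001]
force: [-0.9, -0.2, 0.1]
width: 0.001
```

```bash
python3 - <<'E'
from h import *
T=imaging.get_image('top');S=imaging.get_image('side');s=monitor.observe()
print(s['clock'],s['position'],s['force'])
T0=cv2.imread('pics/top0.png')[:,:,::-1];S0=cv2.imread('pics/side0.png')[:,:,::-1]
f=lambda c,x,y:cv2.resize(c[y:y+175,x:x+180],None,fx=2.2,fy=2.2,interpolation=cv2.INTER_CUBIC)
cv2.imwrite('pics/f.png',np.hstack([f(T['color'],200,110),f(S['color'],180,155)])[:,:,::-1])
def red(c):
    h=cv2.cvtColor(np.ascontiguousarray(c),cv2.COLOR_RGB2HSV);m=((h[...,0]<8)|(h[...,0]>172))&(h[...,1]>150)&(h[...,2]>80)
    k,l,st,ce=cv2.connectedComponentsWithStats(m.astype('uint8'));return [ce[i].round(1).tolist() for i in range(1,k) if st[i,4]>100]
def yel(c):
    h=cv2.cvtColor(np.ascontiguousarray(c),cv2.COLOR_RGB2HSV);m=(h[...,0]>18)&(h[...,0]<30)&(h[...,1]>180)&(h[...,2]>150);return cen(m).round(1)
for a,b in((T0,T['color']),(S0,S['color'])):print(red(a),red(b),yel(a),yel(b))
E
```

```text
10.0 [0.30648436 0.44460796 0.2290489 ] [ 1.22512383 -0.33121673 -0.1953788 ]
[[290.1, 241.9]] [[290.0, 241.7]] [266.8 142.2] [266.8 142.2]
[[206.9, 226.9]] [[207.0, 226.9]] [325.6 211.3] [326.  211.4]
```

View pics/f.png

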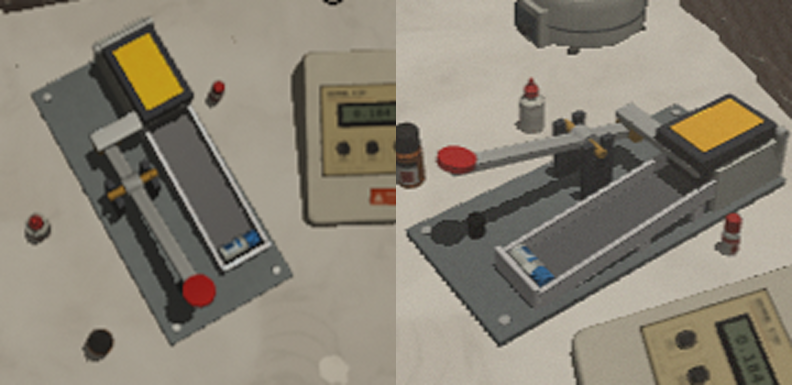

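The vial lies at the low end of the chute (crop px 240,245). The gate is closed, the lever is back in its fork at rest, and the bottles are standing where they were.

```bash
python3 -c "
from cell import workorder;print(workorder.sign_off())"
```

```text
the job is handed in; nothing more can be done
None
```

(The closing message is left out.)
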